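# Tension the wires of a pie divider, nut by nut round the rim

## Task

The wires of the pie divider on the bench are slack: tighten its three nuts one after another, clockwise round the rim seen from above, starting with the nut beside the hanging tab. Turn each nut clockwise until you feel its wire come tight and from there one quarter turn more in one go, without letting go halfway, so that the pointer under it swings from pointing straight out to lying along the rim; then let go and do the next. Hold the nuts gently, do not overwind or unwind them, and leave the divider and the things around it where they are.

Things in the scene. Friction and masses are not known exactly. Their poses are not given: they have to be found in the camera images.
- divider: Wire pie divider lying loose and flat on the steel bench: aluminium hoop, 230 mm outside diameter, rim 20 mm wide and 20 mm high, 1.6 to 2.4 kg, three steel wires crossing at a small hub (24 mm high). Origin at the hoop's centre at bench level, z up, x towards nut 1. Three upright nuts stand on the rim 120 degrees apart; low wire anchors are halfway between.
- tab (a point): Middle of the flat hanging tab, a loop 50 mm wide that sticks out 48 mm from the rim, 13 mm high, 36 degrees counter-clockwise (from above) of nut 1.
- hub (a point): Top of the hub, 24 mm up. How nuts work: turned clockwise from above, a nut first spins almost freely (0.02 N m) through an unmeasured slack of 0.2 to 1.5 rad, different at each, its pointer still. Then the wire is tight: within 0.1 rad (its spring give) the moment rises to 0.2-0.25 N m, and nut and pointer turn together.
- rim (a point): Rim top, 20 mm up, halfway from nut 1 to nut 2. Turned counter-clockwise, a nut runs back through its slack (1.6 rad at most between its stops) and then unwinds the pointer. Let go, a tight nut springs back by its 0.1 rad give; the pointer stays, so a nut can be gripped anew at any yaw. A grip of 30 to 50 N holds it; it bears 160 N of finger contact, both fingers added.
- seat1: Seat of nut 1 (beside the hanging tab) on the hoop: origin on the nut's upright axis at the level of the hoop's underside, 105 mm from the hoop's centre; x level, straight out from the hub, z up. The nut is an upright knurled aluminium cylinder 28 mm in diameter, 32 to 60 mm above this origin, standing free above its pointer (top at 28 mm).
- seat2: Seat of nut 2 (next clockwise from nut 1, seen from above) on the hoop: origin on the nut's upright axis at the level of the hoop's underside, 105 mm from the hoop's centre; x level, straight out from the hub, z up. The nut is an upright knurled aluminium cylinder 28 mm in diameter, 32 to 60 mm above this origin, standing free above its pointer (top at 28 mm).
- seat3: Seat of nut 3 (next clockwise from nut 2) on the hoop: origin on the nut's upright axis at the level of the hoop's underside, 105 mm from the hoop's centre; x level, straight out from the hub, z up. The nut is an upright knurled aluminium cylinder 28 mm in diameter, 32 to 60 mm above this origin, standing free above its pointer (top at 28 mm).
- tip1 (a point): Point on the flat steel pointer under nut 1, 24 mm from the nut's axis; the pointer is 7 mm wide, 29 mm long, 25 to 28 mm above the bench. It shows how far the wire is wound: straight out along +x of seat1 at the start, along -y of seat1 after one clockwise quarter turn.
- tip2 (a point): Point on the flat steel pointer under nut 2, 24 mm from the nut's axis; the pointer is 7 mm wide, 29 mm long, 25 to 28 mm above the bench. It shows how far the wire is wound: straight out along +x of seat2 at the start, along -y of seat2 after one clockwise quarter turn.
- tip3 (a point): Point on the flat steel pointer under nut 3, 24 mm from the nut's axis; the pointer is 7 mm wide, 29 mm long, 25 to 28 mm above the bench. It shows how far the wire is wound: straight out along +x of seat3 at the start, along -y of seat3 after one clockwise quarter turn.
- cutter: Bystander: small round steel cutter, 28 mm across, 22 mm high, standing inside the hoop between two wires. Origin at its underside.
- brush: Bystander: pastry brush, 190 mm long, lying on the bench beside the hoop. Origin under its middle.
- shaker: Bystander: glass shaker, 44 mm in diameter, 75 mm high, beside the hoop. Origin at its underside.
- ramekin: Bystander: white ramekin, 70 mm across, 40 mm high, beside the hoop. Origin at its underside.
- pie1: Bystander: pie in a foil tin, 212 mm across, 31 mm high, to the left. Origin at its underside.
- pie2: Bystander: pie in a foil tin, 212 mm across, 31 mm high, to the right. Origin at its underside.

How it is judged (in metres and radians):
On the way, in this order (a step that is already met when the one before it is completed fails the run):
1. the first nut (beside the tab), is wound one quarter turn past tight and let go, the later nuts' pointers still untouched (x of tip1 in the frame of seat1 between -0.0078 and 0.0078 m and y of tip1 in the frame of seat1 below -0.02 m and x of tip2 in the frame of seat2 above 0.0225 m and x of tip3 in the frame of seat3 above 0.0225 m and contact force between the fingers and divider below 0.1 N), for 0.2 s.
2. the second nut, next clockwise, is wound one quarter turn past tight and let go, the later nuts' pointers still untouched (x of tip1 in the frame of seat1 between -0.0078 and 0.0078 m and y of tip1 in the frame of seat1 below -0.02 m and x of tip2 in the frame of seat2 between -0.0078 and 0.0078 m and y of tip2 in the frame of seat2 below -0.02 m and x of tip3 in the frame of seat3 above 0.0225 m and contact force between the fingers and divider below 0.1 N), for 0.2 s.
3. the third nut, next clockwise, is wound one quarter turn past tight and let go (x of tip1 in the frame of seat1 between -0.0078 and 0.0078 m and y of tip1 in the frame of seat1 below -0.02 m and x of tip2 in the frame of seat2 between -0.0078 and 0.0078 m and y of tip2 in the frame of seat2 below -0.02 m and x of tip3 in the frame of seat3 between -0.0078 and 0.0078 m and y of tip3 in the frame of seat3 below -0.02 m and contact force between the fingers and divider below 0.1 N), for 0.2 s.
At the end, for the whole second after the job is handed in: All three pointers have been wound one clockwise quarter turn from pointing straight out (each within about 19 degrees), the nuts are let go, and the divider lies flat and still, within 20 mm of where it was (all of step 3 and linear speed of divider below 0.01 m/s and distance of divider from where it was at the start of the episode below 0.02 m and angle between divider's own z axis and vertical below 0.03 rad); the robot touches nothing.
It fails at once if a nut wound wrongly: its pointer more than about 120 degrees clockwise, or 20 degrees counter-clockwise, from straight out (x of tip1 in the frame of seat1 below -0.012 m or x of tip2 in the frame of seat2 below -0.012 m or x of tip3 in the frame of seat3 below -0.012 m or y of tip1 in the frame of seat1 above 0.008 m or y of tip2 in the frame of seat2 above 0.008 m or y of tip3 in the frame of seat3 above 0.008 m).
It fails at once if a nut let go halfway: its pointer between about 20 and 68 degrees from straight out with no finger on the divider (contact force between the fingers and divider below 0.1 N and (x of tip1 in the frame of seat1 between 0.009 and 0.0225 m or x of tip2 in the frame of seat2 between 0.009 and 0.0225 m or x of tip3 in the frame of seat3 between 0.009 and 0.0225 m)).
It fails at once if the divider gripped or pressed too hard (over 160 N of finger contact in all) (contact force between the fingers and divider above 160 N).
It fails at once if the divider pushed away (over 25 mm) (distance of divider from where it was at the start of the episode above 0.025 m).
It fails at once if a bystander pushed away (over 30 mm) (distance of any of cutter, brush, shaker, ramekin, pie1, pie2 from where it was at the start of the episode above 0.03 m).
It also fails if it takes over 72 s, if anything falls off the work surface, if the arm or the gripper's body presses on something with over 40 N, if the wrist force passes 120 N, or if a joint passes its speed limit or range.

## Robot

A 7-joint arm with a two-finger parallel gripper is mounted at the origin on the work surface. World frame = base frame: x ahead of the robot, y to its left, z up, the work surface at z = 0. Lengths are in m, angles in degrees, forces in N, time in s.
With the tool pointing down it reaches from about 0.425 to 0.875 m from the base axis. Payload 4.7 kg.
Tool frame: the origin (TCP) lies on the mounting face of the last link; the fingertips stand 182 mm ahead of it and the grasp point (between the pads) lies 164 mm ahead of it; z points along the fingers, y is the line along which they close (so a half turn about z gives the same grasp; the last joint's range is limited). The gripper opens to 87 mm and grips with 3 to 60 N. Pads are 19 mm wide; open, the fingers measure 117 mm over their backs; the gripper's body (75 mm by 190 mm) begins 51 mm behind the grasp point.
Start: joints at [0.808, 18.392, -4.016, 83.108, 1.295, 78.541, -3.26], TCP at [0.65, -0, 0.405] pointing down, gripper open.
Joint ranges: [-163.93, 163.93], [-17.29, 119.83], [-79.2, 71.16], [3.27, 140.29], [-89.18, 269.18], [5.43, 117.66], [-154.24, 154.24]. Speed limits (degrees/s): [147.25, 147.25, 180, 180, 180, 180, 180].

## Interface

Orientations are given as [roll, pitch, yaw] about the fixed x, y, z axes, in that order (R = Rz(yaw) Ry(pitch) Rx(roll)).
In Python, from cell import env gives the robot as it stands.
- The arm moves only by the tool servo_tool, never from a script. Its argument "plan" is a list of rows, each an object with "xyz": the shift along the tool's x, y, z in cm, a list of three; "twist": the turn, a rotation vector about the tool's x, y, z in degrees, a list of three; "jaw": the closure, from 0 (fully open) to 1 (shut). In form: [{"xyz": [x, y, z], "twist": [wx, wy, wz], "jaw": jaw}, ...]. A call has 1 to 10 rows; each row is the pose to reach, as a shift and turn from the pose commanded when the call began, along the tool's axes at that moment; what a row does not reach only later rows make up. A row lasts 1/12 s, in which the tool goes at most 41.7 mm and 7.16 degrees, less where a joint would pass 70% of its speed; a pose out of reach is approached as far as the arm can. A call with a gripper value outside its range is refused whole. The fingers move at their own pace and stop on an object; "newtons" is the grip in N (left out, the last holds). Time passes only in rows, so rows that repeat a pose let the fingers close. It gives the time, the measured TCP pose, the force, the opening and the grip force at its end, in the units of the state.
- env.get_obs(): the state, without advancing time (a new reading comes with each control period).
- env.read_camera(name): name is "scene" or "side" or "wrist"; returns a dict with "img" (400x640x3 uint8, red, green, blue), "camera_matrix" (3x3 intrinsics, pixels), "k1" (the pictures are not rectified: a ray, as slopes to the right and down, at radius r is drawn at 1 + k1 r^2 times it, then the intrinsics apply), "R" (3x3) and "t" (3): a world point X has camera coordinates R X + t. Camera axes: x right, y down, z forward; pixel columns grow to the right and rows downward; lengths in m; the calibration is good to about 2 mm. A picture is of the moment at which its call begins. There is no depth.
- env.sign_off(): hands the job in; it is judged then, once.
The state is a dict: "time_s": time; "qpos": joint angles; "joint_velocities": joint speeds; "effort": joint torques, N m; "tool_pos": TCP position; "tool_rot": TCP orientation; "force": force on the tool from outside, world axes, zero at the start; "wrist_torque": the same for the moment, N m; "grip_width": finger opening in m; "grasp_force": force on a finger pad.
Only numpy, scipy, OpenCV 4.12 (cv2) and the standard library are available. Lean on these libraries where they do the work, as an engineer would, in place of code of your own. Each camera call takes 0.05 s, during which the arm holds its last target. There are 200 camera calls.

## Working session

There is one attempt and no reset: what is moved stays moved. The work goes in short steps, Python scripts to look and compute and a tool call to move; the robot and the scene stay as the last step left them, time stands still between calls to the robot, and variables do not carry over. Pictures are saved under pics/ and viewed, at most 10 in all, crops included, and the job is handed in when it is done.

Besides the shell and the picture viewer there is one more tool, called after "Call:" as name(argument=value, ...), one argument or row to a line, values as JSON. servo_tool: Moves the arm, as the interface text tells. Its arguments: {"type":"object","properties":{"plan":{"type":"array","items":{"type":"object","properties":{"xyz":{"type":"array","items":{"type":"number"}},"twist":{"type":"array","items":{"type":"number"}},"jaw":{"type":"number"}}}},"newtons":{"type":"number"}},"required":["plan"]}

```bash
mkdir -p pics; ls; cat > h.py <<'E'
import numpy as np, cv2
from cell import env
def snap(name,fn):
    c=env.read_camera(name); cv2.imwrite('pics/'+fn,c['img'][:,:,::-1]); np.savez('pics/'+fn+'.npz',**{k:v for k,v in c.items()}); return c
def proj(c,X):
    X=np.atleast_2d(X); p=X@np.array(c['R']).T+c['t']; s=p[:,:2]/p[:,2:]; r2=(s**2).sum(1,keepdims=True); s=s*(1+c['k1']*r2)
    K=np.array(c['camera_matrix']); return np.c_[s,np.ones(len(s))]@K.T[:,:2]
def ray(c,uv,z):
    uv=np.atleast_2d(uv).astype(float); K=np.array(c['camera_matrix'])
    d=np.c_[uv,np.ones(len(uv))]@np.linalg.inv(K).T; d=d[:,:2]; s=d.copy()
    for _ in range(20): s=d/(1+c['k1']*(s**2).sum(1,keepdims=True))
    R=np.array(c['R']); o=-R.T@c['t']; w=np.c_[s,np.ones(len(s))]@R
    return o+w*((z-o[2])/w[:,2:])
E
python3 - <<'E'
from h import *
import numpy as np
for n in ('scene','wrist'):
    c=snap(n,n+'0.png'); print(n,c['k1'],-np.array(c['R']).T@c['t'])
print(env.get_obs())
E
```

```text
pics
scene -0.05660016303400869 [1.2695109  0.20690823 1.07331357]
wrist -0.03890133442694675 [0.64966161 0.07758465 0.38307185]
{'time_s': 0.1, 'qpos': array([ 0.80655165, 18.43512575, -4.01471041, 83.16723405,  1.29701005,
       78.54180183, -3.26132885]), 'joint_velocities': array([-0.07945694, -0.1238625 , -0.1155684 , -0.13003616,  0.05984272,
       -0.06217042, -0.01219964]), 'effort': array([ 1.37795760e-04, -4.92569017e+01, -4.06077392e-01, -3.13399816e+01,
       -6.42974046e-02,  3.95253638e-02,  6.49213871e-05]), 'tool_pos': array([ 6.49819069e-01, -3.18979010e-05,  4.03772911e-01]), 'tool_rot': array([-1.79901179e+02,  7.70333980e-03,  9.00013275e+01]), 'force': array([-0.28380197, -0.64689251,  0.00351232]), 'wrist_torque': array([0.05097456, 0.01336177, 0.02413541]), 'grasp_force': 0.0, 'grip_width': 0.08735478926235044}
```

View pics/scene0.png

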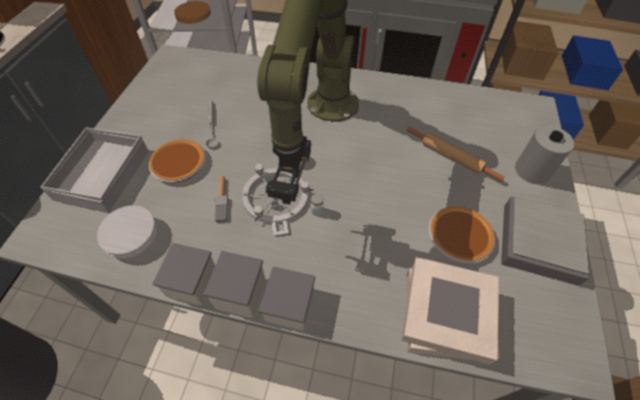

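View pics/wrist0.png

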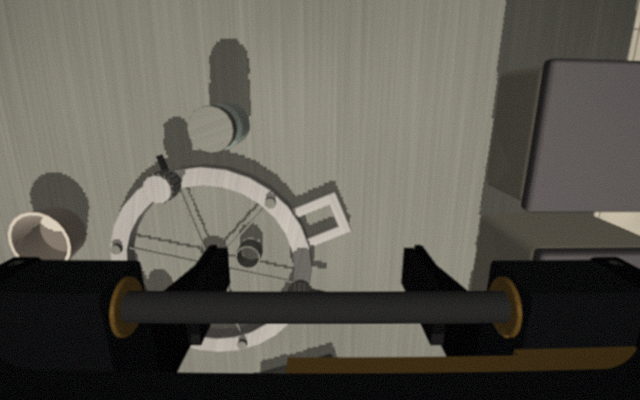

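The scene view shows the divider at about (277,195) under the gripper. In the wrist view the hub is at (213,243), the tab at (325,220), nut 1 at (300,288) with its pointer to the right, and nut 3 at (160,185). Nut 2 is hidden at the lower left by a finger.

```bash
python3 - <<'E'
from h import *
c=np.load('pics/wrist0.png.npz')
for n,uv,z in [('hub',(213,243),.024),('tab',(325,220),.013),('n3',(158,183),.06),('n1',(301,288),.06),('shaker',(208,128),.075),('ramekin',(40,238),.04)]: print(n,ray(c,uv,z).round(4))
print(np.array(c['R']).round(3), c['camera_matrix'])
E
```

```text
hub [[ 0.5372 -0.0714  0.024 ]]
tab [[ 0.6596 -0.0486  0.013 ]]
n3 [[0.5015 0.0039 0.06  ]]
n1 [[ 0.6344 -0.1059  0.06  ]]
shaker [[0.5576 0.0553 0.075 ]]
ramekin [[ 0.3563 -0.0601  0.04  ]]
[[ 1.    -0.    -0.002]
 [ 0.    -0.958  0.288]
 [-0.002 -0.288 -0.958]] [[355.61881919   0.         315.29131282]
 [  0.         355.61881919 207.13523895]
 [  0.           0.           1.        ]]
```

Call:
servo_tool(
  plan=[
    {"xyz":[-13,-11,0],"twist":[0,0,0],"jaw":0},
    {"xyz":[-13,-11,0],"twist":[0,0,0],"jaw":0},
    {"xyz":[-13,-11,0],"twist":[0,0,0],"jaw":0},
    {"xyz":[-13,-11,0],"twist":[0,0,0],"jaw":0},
    {"xyz":[-13,-11,0],"twist":[0,0,0],"jaw":0},
    {"xyz":[-13,-11,0],"twist":[0,0,0],"jaw":0},
    {"xyz":[-13,-11,0],"twist":[0,0,0],"jaw":0},
    {"xyz":[-13,-11,0],"twist":[0,0,0],"jaw":0},
  ],
)

```text
time_s: 0.77
tool_pos: [0.5408, -0.1284, 0.4046]
tool_rot: [180.0, -0.1, 90.1]
force: [-1.2, -0.1, 0.1]
grip_width: 0.0873
grasp_force: 0.0
```

```bash
python3 - <<'E'
from h import *
c=snap('wrist','wrist1.png')
o=env.get_obs(); print(o['time_s'],o['tool_pos'],o['tool_rot'])
E
```

```text
0.8167 [ 0.54091399 -0.12815527  0.40450896] [-1.79998667e+02 -4.14206665e-02  9.01743048e+01]
```

View pics/wrist1.png

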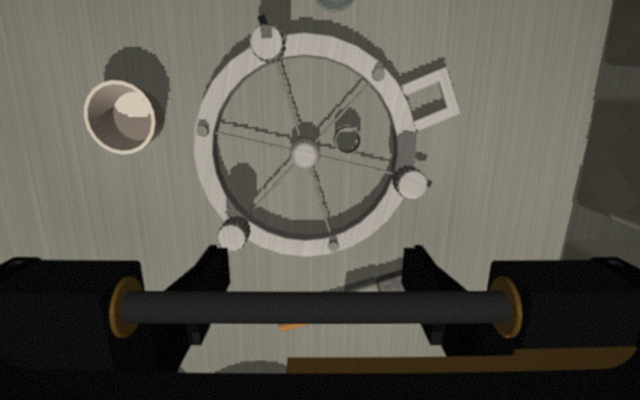

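The wrist view now shows the whole divider. Nut tops are at (411,184), (233,237) and (268,41), the hub top at (305,154) and the tab at (430,100). The brush lies below the rim at about (370,280), the shaker is beyond nut 3, and the ramekin is at (120,115).

```bash
cat > fit.py <<'E'
from h import *
from scipy.optimize import least_squares
def model(p):
    x,y,a=p; P=[]
    for k in range(3): b=a-k*2*np.pi/3; P.append([x+.105*np.cos(b),y+.105*np.sin(b),.06])
    P.append([x,y,.024]); b=a+np.radians(36); P.append([x+.139*np.cos(b),y+.139*np.sin(b),.013]); return np.array(P)
def fit(c,uv):
    r=least_squares(lambda p:(proj(c,model(p))-uv).ravel(),[.54,-.07,-.3],loss='soft_l1',x_scale=[.1,.1,1]); return r
E
python3 - <<'E'
from fit import *
c=np.load('pics/wrist1.png.npz')
uv=np.array([(412,183),(232.5,236),(267,41),(305,154),(430,99)])
r=fit(c,uv); print(r.x,np.degrees(r.x[2])); print((proj(c,model(r.x))-uv).round(1)); print(model(r.x).round(4))
E
python3 - <<'E'
import sys; sys.path.insert(0,'.')
from h import *
im=cv2.imread('pics/wrist1.png'); 
cs=[im[y-45 if y>45 else 0:(y-45 if y>45 else 0)+90,x-45:x+45] for x,y in [(412,183),(233,230),(267,41)]]
cv2.imwrite('pics/crop.png',cv2.resize(np.hstack(cs),None,fx=2.9,fy=2.9,interpolation=cv2.INTER_CUBIC))
E
```

```text
[ 0.53002488 -0.10210029 -0.2259092 ] -12.943643824877876
[[ 1.2  1.6]
 [-1.3  1.3]
 [-0.7 -0.4]
 [-0.2 -0.4]
 [ 2.1 -0.6]]
[[ 0.6324 -0.1256  0.06  ]
 [ 0.4585 -0.179   0.06  ]
 [ 0.4992 -0.0017  0.06  ]
 [ 0.53   -0.1021  0.024 ]
 [ 0.6579 -0.0477  0.013 ]]
```

View pics/crop.png

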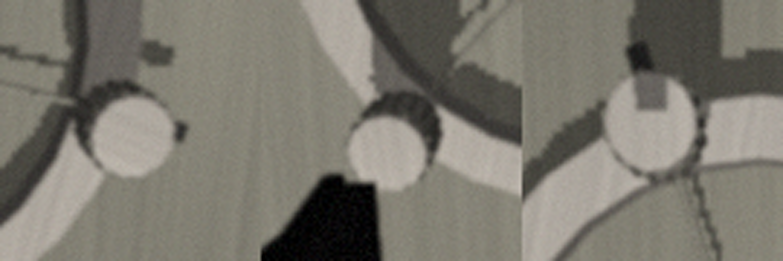

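The crop gives refined nut tops at (412.5,185), (231.5,237.5) and (267,42). It also shows the pointers sticking out radially. I'll refit with these and hover over nut 1, turning back so there is yaw range for the winding.

```bash
python3 - <<'E'
from fit import *
c=np.load('pics/wrist1.png.npz')
uv=np.array([(412.5,185),(231.5,237.5),(267,42),(305,154),(430,99)])
r=fit(c,uv); print(r.x,np.degrees(r.x[2])); print((proj(c,model(r.x))-uv).round(1)); print(model(r.x).round(4)); print('ramekin',ray(c,(120,115),.04))
E
```

```text
[ 0.52993948 -0.10273283 -0.22566952] -12.929910807191012
[[ 0.5  0.2]
 [-0.4  0.5]
 [-0.8 -0.6]
 [-0.3  0.2]
 [ 1.9  0.1]]
[[ 0.6323 -0.1262  0.06  ]
 [ 0.4584 -0.1796  0.06  ]
 [ 0.4991 -0.0024  0.06  ]
 [ 0.5299 -0.1027  0.024 ]
 [ 0.6578 -0.0483  0.013 ]]
ramekin [[ 0.35499914 -0.06293279  0.04      ]]
```

Call:
servo_tool(
  plan=[
    {"xyz":[0.2,9.2,8],"twist":[0,0,-7],"jaw":0.4},
    {"xyz":[0.2,9.2,8],"twist":[0,0,-14],"jaw":0.4},
    {"xyz":[0.2,9.2,8],"twist":[0,0,-21],"jaw":0.4},
    {"xyz":[0.2,9.2,8],"twist":[0,0,-28],"jaw":0.4},
    {"xyz":[0.2,9.2,8],"twist":[0,0,-35],"jaw":0.4},
    {"xyz":[0.2,9.2,8],"twist":[0,0,-42],"jaw":0.4},
    {"xyz":[0.2,9.2,8],"twist":[0,0,-49],"jaw":0.4},
    {"xyz":[0.2,9.2,8],"twist":[0,0,-49],"jaw":0.4},
  ],
)

```text
time_s: 1.48
tool_pos: [0.6329, -0.1263, 0.3239]
tool_rot: [180.0, -0.1, 139.3]
force: [-0.0, -0.3, 0.6]
grip_width: 0.053
grasp_force: 0.0
```

Call:
servo_tool(
  plan=[
    {"xyz":[0,0,0],"twist":[0,0,-7],"jaw":0.4},
    {"xyz":[0,0,0],"twist":[0,0,-14],"jaw":0.4},
    {"xyz":[0,0,0],"twist":[0,0,-21],"jaw":0.4},
    {"xyz":[0,0,0],"twist":[0,0,-28],"jaw":0.4},
    {"xyz":[0,0,0],"twist":[0,0,-35],"jaw":0.4},
    {"xyz":[0,0,0],"twist":[0,0,-42],"jaw":0.4},
    {"xyz":[0,0,0],"twist":[0,0,-45],"jaw":0.4},
    {"xyz":[0,0,0],"twist":[0,0,-45],"jaw":0.4},
  ],
)

```text
time_s: 2.15
tool_pos: [0.6325, -0.1269, 0.3245]
tool_rot: [180.0, 0.0, -176.0]
force: [0.7, -0.4, 0.3]
grip_width: 0.0518
grasp_force: 0.0
```

```bash
python3 - <<'E'
from h import *
c=snap('wrist','wrist2.png')
o=env.get_obs(); print(o['time_s'],o['tool_pos'],o['tool_rot'],o['qpos'],o['wrist_torque'],o['grip_width'])
E
```

```text
2.2 [ 0.63241296 -0.12705771  0.32455947] [ 1.79963433e+02 -1.13345796e-06 -1.76146052e+02] [ 19.02534681  21.01354272 -12.63355104  89.37615623   4.74498464
  70.14604824  99.44617471] [ 0.14384559 -0.00479883 -0.04835375] 0.05227701786870829
```

View pics/wrist2.png

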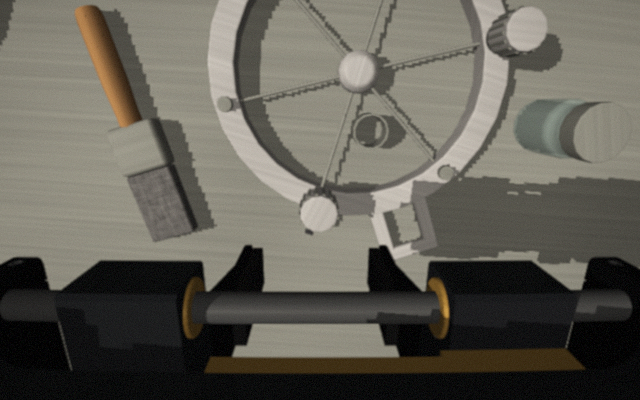

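Nut 1's top is at (319,212), nut 3's at (527,28), the hub at (359,71) and the tab at (407,222). The gripper is centred on nut 1's column. Checking against the model.

```bash
python3 - <<'E'
from fit import *
c=np.load('pics/wrist2.png.npz')
p=[.52994,-.10273,-.22567]
print(proj(c,model(p)).round(1)); print(ray(c,(319.5,212),.06),ray(c,(527,28),.06),ray(c,(359,71),.024))
for _ in range(4):
    o=env.get_obs(); print(o['tool_pos'],o['tool_rot'][2],o['wrist_torque'])
E
```

```text
[[318.2 215. ]
 [249.4 -69.3]
 [527.3  28.9]
 [359.3  71. ]
 [404.6 232. ]]
[[ 0.6299774  -0.12544288  0.06      ]] [[ 0.49861194 -0.00268386  0.06      ]] [[ 0.52994441 -0.10296181  0.024     ]]
[ 0.63241296 -0.12705771  0.32455947] -176.14605194784994 [ 0.14384559 -0.00479883 -0.04835375]
[ 0.63241296 -0.12705771  0.32455947] -176.14605194784994 [ 0.14384559 -0.00479883 -0.04835375]
[ 0.63241296 -0.12705771  0.32455947] -176.14605194784994 [ 0.14384559 -0.00479883 -0.04835375]
[ 0.63241296 -0.12705771  0.32455947] -176.14605194784994 [ 0.14384559 -0.00479883 -0.04835375]
```

Call:
servo_tool(
  plan=[
    {"xyz":[0.1,0.1,3.5],"twist":[0,0,0],"jaw":0.4},
    {"xyz":[0.1,0.1,7],"twist":[0,0,0],"jaw":0.4},
    {"xyz":[0.1,0.1,9],"twist":[0,0,0],"jaw":0.4},
    {"xyz":[0.1,0.1,10],"twist":[0,0,0],"jaw":0.4},
    {"xyz":[0.1,0.1,10.6],"twist":[0,0,0],"jaw":0.4},
    {"xyz":[0.1,0.1,10.6],"twist":[0,0,0],"jaw":0.4},
    {"xyz":[0.1,0.1,10.6],"twist":[0,0,0],"jaw":0.4},
  ],
  newtons=40,
)

```text
time_s: 2.78
tool_pos: [0.6317, -0.127, 0.22]
tool_rot: [-180.0, 0.1, -176.0]
force: [-0.2, 0.0, 1.1]
grip_width: 0.0522
grasp_force: 0.0
```

```bash
cat > t.py <<'E'
from h import *
o=env.get_obs(); print(round(o['time_s'],2),'yaw',o['tool_rot'].round(2),'p',o['tool_pos'].round(4),'T',o['wrist_torque'].round(3),'F',o['force'].round(1),'q7',o['qpos'][6].round(1),'e7',round(o['effort'][6],3),'g',round(o['grasp_force'],1),round(o['grip_width'],4))
E
python3 t.py
```

```text
2.78 yaw [-1.7997e+02  1.1000e-01 -1.7604e+02] p [ 0.6317 -0.127   0.22  ] T [ 0.141 -0.012 -0.044] F [-0.2  0.   1.1] q7 98.5 e7 -0.015 g 0.0 0.0522
```

Call:
servo_tool(
  plan=[
    {"xyz":[0,0,0],"twist":[0,0,0],"jaw":1},
    {"xyz":[0,0,0],"twist":[0,0,0],"jaw":1},
    {"xyz":[0,0,0],"twist":[0,0,0],"jaw":1},
    {"xyz":[0,0,0],"twist":[0,0,0],"jaw":1},
    {"xyz":[0,0,0],"twist":[0,0,0],"jaw":1},
    {"xyz":[0,0,0],"twist":[0,0,0],"jaw":1},
  ],
  newtons=40,
)

```text
time_s: 3.28
tool_pos: [0.6313, -0.1253, 0.2197]
tool_rot: [179.9, 0.1, -175.9]
force: [-2.0, 4.4, 5.3]
grip_width: 0.0271
grasp_force: 40.0
```

```bash
python3 t.py
```

```text
3.28 yaw [ 1.7988e+02  6.0000e-02 -1.7593e+02] p [ 0.6313 -0.1253  0.2197] T [1.143 0.278 0.057] F [-2.   4.4  5.3] q7 98.5 e7 -0.008 g 40.0 0.0271
```

Call:
servo_tool(
  plan=[
    {"xyz":[0,0.15,0],"twist":[0,0,5],"jaw":1},
    {"xyz":[0,0.15,0],"twist":[0,0,10],"jaw":1},
    {"xyz":[0,0.15,0],"twist":[0,0,10],"jaw":1},
  ],
)

```text
time_s: 3.53
tool_pos: [0.6312, -0.1248, 0.2197]
tool_rot: [180.0, 0.1, 173.9]
force: [-1.1, 2.7, 5.0]
grip_width: 0.0269
grasp_force: 40.0
```

```bash
python3 t.py
```

```text
3.53 yaw [1.7996e+02 7.0000e-02 1.7392e+02] p [ 0.6312 -0.1248  0.2197] T [0.722 0.167 0.05 ] F [-1.1  2.7  5. ] q7 89.0 e7 -0.831 g 40.0 0.0269
```

Call:
servo_tool(
  plan=[
    {"xyz":[0,0,0],"twist":[0,0,5],"jaw":1},
    {"xyz":[0,0,0],"twist":[0,0,10],"jaw":1},
    {"xyz":[0,0,0],"twist":[0,0,10],"jaw":1},
  ],
)

```text
time_s: 3.78
tool_pos: [0.6312, -0.1247, 0.2197]
tool_rot: [179.9, 0.1, 164.0]
force: [-0.7, 2.6, 5.1]
grip_width: 0.027
grasp_force: 40.0
```

```bash
python3 t.py
```

```text
3.78 yaw [1.7994e+02 5.0000e-02 1.6399e+02] p [ 0.6312 -0.1247  0.2197] T [0.808 0.232 0.026] F [-0.7  2.6  5.1] q7 79.7 e7 -0.76 g 40.0 0.027
```

Call:
servo_tool(
  plan=[
    {"xyz":[0,0,0],"twist":[0,0,5],"jaw":1},
    {"xyz":[0,0,0],"twist":[0,0,10],"jaw":1},
    {"xyz":[0,0,0],"twist":[0,0,10],"jaw":1},
  ],
)

```text
time_s: 4.03
tool_pos: [0.6313, -0.1246, 0.2197]
tool_rot: [179.9, 0.0, 154.0]
force: [-1.3, 3.8, 4.9]
grip_width: 0.0271
grasp_force: 40.0
```

```bash
python3 t.py
```

```text
4.03 yaw [1.7994e+02 4.0000e-02 1.5402e+02] p [ 0.6313 -0.1246  0.2197] T [0.777 0.189 0.175] F [-1.3  3.8  4.9] q7 70.4 e7 -0.929 g 40.0 0.0271
```

Call:
servo_tool(
  plan=[
    {"xyz":[0,0,0],"twist":[0,0,5],"jaw":1},
    {"xyz":[0,0,0],"twist":[0,0,10],"jaw":1},
    {"xyz":[0,0,0],"twist":[0,0,10],"jaw":1},
  ],
)

```text
time_s: 4.28
tool_pos: [0.6313, -0.1245, 0.2197]
tool_rot: [179.9, 0.0, 144.0]
force: [-1.1, 3.1, 5.0]
grip_width: 0.0272
grasp_force: 40.0
```

```bash
python3 t.py
```

```text
4.28 yaw [1.7993e+02 3.0000e-02 1.4404e+02] p [ 0.6313 -0.1245  0.2197] T [0.811 0.211 0.198] F [-1.1  3.1  5. ] q7 61.1 e7 -0.97 g 40.0 0.0272
```

Call:
servo_tool(
  plan=[
    {"xyz":[0,0,0],"twist":[0,0,5],"jaw":1},
    {"xyz":[0,0,0],"twist":[0,0,10],"jaw":1},
    {"xyz":[0,0,0],"twist":[0,0,10],"jaw":1},
  ],
)

```text
time_s: 4.53
tool_pos: [0.6313, -0.1245, 0.2197]
tool_rot: [179.9, 0.0, 134.0]
force: [-0.4, 3.5, 5.6]
grip_width: 0.0268
grasp_force: 40.0
```

```bash
python3 t.py
```

```text
4.53 yaw [1.7992e+02 2.0000e-02 1.3404e+02] p [ 0.6313 -0.1245  0.2197] T [0.837 0.206 0.219] F [-0.4  3.5  5.6] q7 51.7 e7 -0.97 g 40.0 0.0268
```

The moment rose from about 0.03 to 0.175 N m at yaw 154, then stayed at 0.2. The pointer therefore starts moving at about yaw 153, and the target yaw is 63, which is 71° more without letting go.

Call:
servo_tool(
  plan=[
    {"xyz":[0,0,0],"twist":[0,0,7],"jaw":1},
    {"xyz":[0,0,0],"twist":[0,0,14],"jaw":1},
    {"xyz":[0,0,0],"twist":[0,0,21],"jaw":1},
    {"xyz":[0,0,0],"twist":[0,0,28],"jaw":1},
    {"xyz":[0,0,0],"twist":[0,0,35],"jaw":1},
    {"xyz":[0,0,0],"twist":[0,0,42],"jaw":1},
    {"xyz":[0,0,0],"twist":[0,0,49],"jaw":1},
  ],
)

```text
time_s: 5.12
tool_pos: [0.6315, -0.1242, 0.2197]
tool_rot: [179.9, -0.1, 84.9]
force: [-0.2, 3.9, 4.5]
grip_width: 0.0271
grasp_force: 40.0
```

Call:
servo_tool(
  plan=[
    {"xyz":[0,0,0],"twist":[0,0,7],"jaw":1},
    {"xyz":[0,0,0],"twist":[0,0,14],"jaw":1},
    {"xyz":[0,0,0],"twist":[0,0,20],"jaw":1},
    {"xyz":[0,0,0],"twist":[0,0,22],"jaw":1},
    {"xyz":[0,0,0],"twist":[0,0,22],"jaw":1},
    {"xyz":[0,0,0],"twist":[0,0,22],"jaw":1},
  ],
)

```text
time_s: 5.62
tool_pos: [0.6317, -0.1242, 0.2197]
tool_rot: [179.9, -0.1, 63.3]
force: [0.9, 5.0, 5.6]
grip_width: 0.0273
grasp_force: 40.0
```

```bash
python3 t.py; python3 -c "
from h import *
c=snap('wrist','wrist3.png'); d=snap('side','side3.png')
r=c['img']; s=d['img']; print(proj(d,[[.6313,-.1245,.027],[.53,-.1027,.024]]))
cv2.imwrite('pics/a3.png',np.vstack([r,s])[:,:,::-1][::1])
a=cv2.imread('pics/a3.png'); cv2.imwrite('pics/a3.png',cv2.resize(a,(480,600)))"
```

```text
5.62 yaw [ 1.7993e+02 -1.2000e-01  6.3290e+01] p [ 0.6317 -0.1242  0.2197] T [1.034 0.02  0.171] F [0.9 5.  5.6] q7 -14.2 e7 -0.256 g 40.0 0.0273
[[365.43750799 212.52030076]
 [332.78842163 221.56946075]]
```

View pics/a3.png

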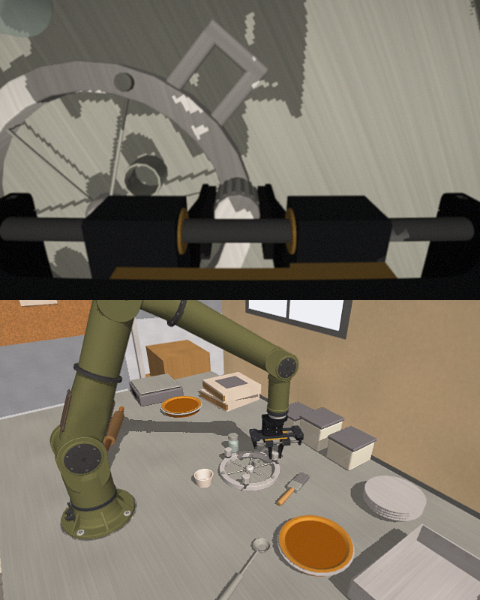

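The wrist view shows the nut held and centred between the pads at (235,190), with the pointer hidden. The torque record puts the swing at about 90°. I'll release, rise and check.

Call:
servo_tool(
  plan=[
    {"xyz":[0,0,0],"twist":[0,0,0],"jaw":0.4},
    {"xyz":[0,0,0],"twist":[0,0,0],"jaw":0.4},
    {"xyz":[0,0,0],"twist":[0,0,0],"jaw":0.4},
    {"xyz":[0,0,0],"twist":[0,0,0],"jaw":0.4},
    {"xyz":[0,0,-3],"twist":[0,0,0],"jaw":0.4},
    {"xyz":[0,0,-7],"twist":[0,0,0],"jaw":0.4},
    {"xyz":[0,0,-11],"twist":[0,0,0],"jaw":0.4},
    {"xyz":[0,0,-14],"twist":[0,0,0],"jaw":0.4},
    {"xyz":[0,0,-14],"twist":[0,0,0],"jaw":0.4},
    {"xyz":[0,0,-14],"twist":[0,0,0],"jaw":0.4},
  ],
)

```text
time_s: 6.55
tool_pos: [0.6312, -0.1264, 0.3612]
tool_rot: [179.7, -0.1, 63.0]
force: [0.1, 0.2, -1.0]
grip_width: 0.0522
grasp_force: 0.0
```

```bash
python3 t.py; python3 -c "
from h import *
c=snap('wrist','wrist4.png')"
```

```text
6.55 yaw [ 1.7974e+02 -6.0000e-02  6.2980e+01] p [ 0.6312 -0.1264  0.3612] T [-0.022  0.005  0.024] F [ 0.1  0.2 -1. ] q7 -15.4 e7 -0.006 g 0.0 0.0522
```

View pics/wrist4.png

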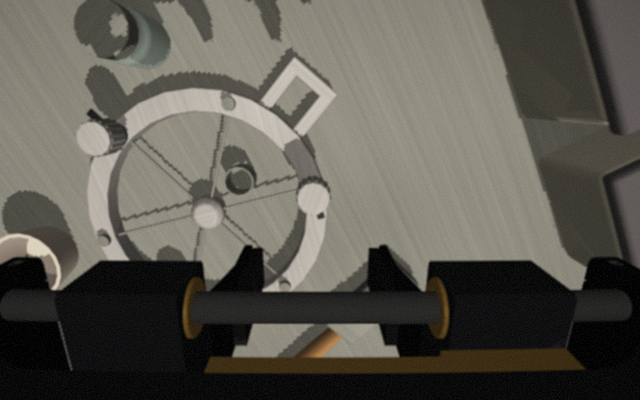

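Nut 1's top is at (313,195) and its pointer end now shows at (321,216), swung along the rim. The hub is at (208,212), the tab at (298,96) and nut 3 at (97,138). I'll work out the swing and the divider's pose.

```bash
python3 - <<'E'
from fit import *
from scipy.optimize import least_squares
c=np.load('pics/wrist4.png.npz')
uv=np.array([(313.5,195),(0,0),(96,139),(208,212.5),(297,97)]); k=[0,2,3,4]
r=least_squares(lambda p:(proj(c,model(p))-uv)[k].ravel(),[.53,-.1,-.22],loss='soft_l1',x_scale=[.1,.1,1]); p=r.x
print(p,np.degrees(p[2])); print((proj(c,model(p))-uv)[k].round(1)); print(model(p).round(4))
s=model(p)[0]
for w in (60,75,90,105): a=p[2]-np.radians(w); print(w,proj(c,[s[0]+.028*np.cos(a),s[1]+.028*np.sin(a),.027]).round(1))
E
```

```text
[ 0.53170624 -0.10253873 -0.20588043] -11.796079470176663
[[ 1.6  0.4]
 [-3.6  0.1]
 [-1.2  1.7]
 [ 1.6 -3.9]]
[[ 0.6345 -0.124   0.06  ]
 [ 0.4617 -0.1808  0.06  ]
 [ 0.4989 -0.0028  0.06  ]
 [ 0.5317 -0.1025  0.024 ]
 [ 0.6585 -0.0456  0.013 ]]
60 [[336.5 206.9]]
75 [[330.2 211.6]]
90 [[322.9 214.5]]
105 [[315.  215.5]]
```

Nut 1's pointer is at about 93°. Next, nut 2.

Call:
servo_tool(
  plan=[
    {"xyz":[-2,-2,0],"twist":[0,0,-7],"jaw":0.4},
    {"xyz":[-4,-4,0],"twist":[0,0,-14],"jaw":0.4},
    {"xyz":[-6,-6,0],"twist":[0,0,-21],"jaw":0.4},
    {"xyz":[-8,-8,0],"twist":[0,0,-28],"jaw":0.4},
    {"xyz":[-10,-10,0],"twist":[0,0,-35],"jaw":0.4},
    {"xyz":[-12,-12,1],"twist":[0,0,-42],"jaw":0.4},
    {"xyz":[-12.6,-12.9,2],"twist":[0,0,-49],"jaw":0.4},
    {"xyz":[-12.6,-12.9,2],"twist":[0,0,-56],"jaw":0.4},
    {"xyz":[-12.6,-12.9,2],"twist":[0,0,-63],"jaw":0.4},
    {"xyz":[-12.6,-12.9,2],"twist":[0,0,-70],"jaw":0.4},
  ],
)

```text
time_s: 7.43
tool_pos: [0.4575, -0.1794, 0.3364]
tool_rot: [-179.9, -0.2, 133.3]
force: [0.2, 0.6, 0.5]
grip_width: 0.052
grasp_force: 0.0
```

Call:
servo_tool(
  plan=[
    {"xyz":[0,0,0],"twist":[0,0,-7],"jaw":0.4},
    {"xyz":[0,0,0],"twist":[0,0,-14],"jaw":0.4},
    {"xyz":[0,0,0],"twist":[0,0,-21],"jaw":0.4},
    {"xyz":[0,0,0],"twist":[0,0,-28],"jaw":0.4},
    {"xyz":[0,0,0],"twist":[0,0,-35],"jaw":0.4},
    {"xyz":[0,0,0],"twist":[0,0,-42],"jaw":0.4},
    {"xyz":[0,0,0],"twist":[0,0,-47],"jaw":0.4},
    {"xyz":[0,0,0],"twist":[0,0,-47],"jaw":0.4},
    {"xyz":[0,0,0],"twist":[0,0,-47],"jaw":0.4},
  ],
)

```text
time_s: 8.18
tool_pos: [0.4581, -0.1793, 0.3371]
tool_rot: [180.0, -0.2, 179.8]
force: [0.6, -0.4, -0.0]
grip_width: 0.0519
grasp_force: 0.0
```

```bash
python3 t.py; python3 -c "
from h import *
c=snap('wrist','wrist5.png'); o=env.get_obs(); print(o['qpos'].round(1))"
```

```text
8.18 yaw [179.96  -0.18 179.85] p [ 0.4581 -0.1793  0.3371] T [ 0.119 -0.061  0.02 ] F [ 0.6 -0.4 -0. ] q7 108.4 e7 0.172 g 0.0 0.0519
[  9.6   1.8   8.8 110.4  -0.3  68.  108.4]
```

View pics/wrist5.png

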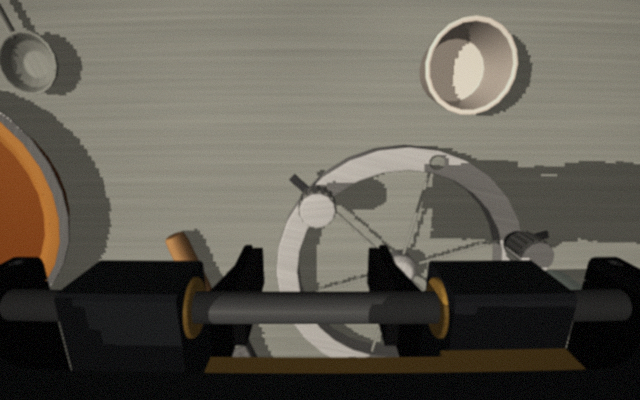

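Nut 2's top is at (317,210), centred between the fingers, with its pointer straight out at (298,183). Nut 3's top is at (538,254).

```bash
python3 -c "
from h import *
c=np.load('pics/wrist5.png.npz'); print(ray(c,[(317,210),(538,254)],.06)); print(proj(c,[[.4584,-.1796,.06],[.4991,-.0024,.06]]))"
```

```text
[[ 0.4573134  -0.17936593  0.06      ]
 [ 0.49443261 -0.00331859  0.06      ]]
[[316.69210333 211.37643351]
 [538.06884571 259.35686784]]
```

Call:
servo_tool(
  plan=[
    {"xyz":[0,0,4],"twist":[0,0,0],"jaw":0.4},
    {"xyz":[0,0,8],"twist":[0,0,0],"jaw":0.4},
    {"xyz":[0,0,10],"twist":[0,0,0],"jaw":0.4},
    {"xyz":[0,0,11.2],"twist":[0,0,0],"jaw":0.4},
    {"xyz":[0,0,11.8],"twist":[0,0,0],"jaw":0.4},
    {"xyz":[0,0,11.8],"twist":[0,0,0],"jaw":0.4},
    {"xyz":[0,0,11.8],"twist":[0,0,0],"jaw":0.4},
  ],
)

```text
time_s: 8.82
tool_pos: [0.4589, -0.1794, 0.221]
tool_rot: [-180.0, 0.0, 180.0]
force: [0.0, -0.1, 1.2]
grip_width: 0.0525
grasp_force: 0.0
```

```bash
python3 t.py
```

```text
8.82 yaw [-1.7999e+02  1.0000e-02  1.7996e+02] p [ 0.4589 -0.1794  0.221 ] T [ 0.128 -0.031 -0.02 ] F [ 0.  -0.1  1.2] q7 109.8 e7 -0.008 g 0.0 0.0525
```

Call:
servo_tool(
  plan=[
    {"xyz":[0,0,0],"twist":[0,0,0],"jaw":1},
    {"xyz":[0,0,0],"twist":[0,0,0],"jaw":1},
    {"xyz":[0,0,0],"twist":[0,0,0],"jaw":1},
    {"xyz":[0,0,0],"twist":[0,0,0],"jaw":1},
    {"xyz":[0,0,0],"twist":[0,0,0],"jaw":1},
    {"xyz":[0,0,0],"twist":[0,0,0],"jaw":1},
  ],
  newtons=40,
)

```text
time_s: 9.32
tool_pos: [0.4591, -0.1786, 0.2214]
tool_rot: [179.9, 0.0, -180.0]
force: [-0.6, 4.0, 5.4]
grip_width: 0.0268
grasp_force: 40.0
```

```bash
python3 t.py
```

```text
9.32 yaw [ 1.7994e+02  5.0000e-02 -1.7997e+02] p [ 0.4591 -0.1786  0.2214] T [ 0.915  0.122 -0.033] F [-0.6  4.   5.4] q7 109.8 e7 0.004 g 40.0 0.0268
```

Call:
servo_tool(
  plan=[
    {"xyz":[0,0.1,0],"twist":[0,0,5],"jaw":1},
    {"xyz":[0,0.1,0],"twist":[0,0,10],"jaw":1},
    {"xyz":[0,0.1,0],"twist":[0,0,10],"jaw":1},
  ],
)

```text
time_s: 9.57
tool_pos: [0.459, -0.1783, 0.2214]
tool_rot: [-180.0, 0.1, 169.9]
force: [-0.4, 1.7, 5.1]
grip_width: 0.0268
grasp_force: 40.0
```

```bash
python3 t.py
```

```text
9.57 yaw [-1.7999e+02  6.0000e-02  1.6989e+02] p [ 0.459  -0.1783  0.2214] T [0.34  0.18  0.008] F [-0.4  1.7  5.1] q7 99.7 e7 -0.872 g 40.0 0.0268
```

Call:
servo_tool(
  plan=[
    {"xyz":[0,0,0],"twist":[0,0,5],"jaw":1},
    {"xyz":[0,0,0],"twist":[0,0,10],"jaw":1},
    {"xyz":[0,0,0],"twist":[0,0,10],"jaw":1},
  ],
)

```text
time_s: 9.82
tool_pos: [0.459, -0.1785, 0.2214]
tool_rot: [-180.0, 0.1, 160.0]
force: [-0.8, 2.0, 5.7]
grip_width: 0.0273
grasp_force: 40.0
```

```bash
python3 t.py
```

```text
9.82 yaw [-1.7999e+02  6.0000e-02  1.5995e+02] p [ 0.459  -0.1785  0.2214] T [0.316 0.28  0.038] F [-0.8  2.   5.7] q7 90.0 e7 -0.798 g 40.0 0.0273
```

Call:
servo_tool(
  plan=[
    {"xyz":[0,0,0],"twist":[0,0,5],"jaw":1},
    {"xyz":[0,0,0],"twist":[0,0,10],"jaw":1},
    {"xyz":[0,0,0],"twist":[0,0,10],"jaw":1},
  ],
)

```text
time_s: 10.07
tool_pos: [0.4589, -0.1785, 0.2214]
tool_rot: [-180.0, 0.1, 149.9]
force: [-0.9, 0.5, 5.7]
grip_width: 0.0265
grasp_force: 40.0
```

```bash
python3 t.py
```

```text
10.07 yaw [-1.8000e+02  5.0000e-02  1.4995e+02] p [ 0.4589 -0.1785  0.2214] T [0.178 0.319 0.03 ] F [-0.9  0.5  5.7] q7 80.1 e7 -0.799 g 40.0 0.0265
```

Call:
servo_tool(
  plan=[
    {"xyz":[0,0,0],"twist":[0,0,5],"jaw":1},
    {"xyz":[0,0,0],"twist":[0,0,10],"jaw":1},
    {"xyz":[0,0,0],"twist":[0,0,10],"jaw":1},
  ],
)

```text
time_s: 10.32
tool_pos: [0.4588, -0.1786, 0.2214]
tool_rot: [-180.0, 0.0, 139.9]
force: [-1.4, 0.8, 6.2]
grip_width: 0.0274
grasp_force: 40.0
```

```bash
python3 t.py
```

```text
10.32 yaw [-1.7999e+02  4.0000e-02  1.3994e+02] p [ 0.4588 -0.1786  0.2214] T [ 0.149  0.42  -0.08 ] F [-1.4  0.8  6.2] q7 70.3 e7 -0.799 g 40.0 0.0274
```

Call:
servo_tool(
  plan=[
    {"xyz":[0,0,0],"twist":[0,0,5],"jaw":1},
    {"xyz":[0,0,0],"twist":[0,0,10],"jaw":1},
    {"xyz":[0,0,0],"twist":[0,0,10],"jaw":1},
  ],
)

```text
time_s: 10.57
tool_pos: [0.4588, -0.1787, 0.2214]
tool_rot: [-180.0, 0.0, 129.9]
force: [-2.5, 1.2, 6.1]
grip_width: 0.0272
grasp_force: 40.0
```

```bash
python3 t.py
```

```text
10.57 yaw [-1.7999e+02  4.0000e-02  1.2994e+02] p [ 0.4588 -0.1787  0.2214] T [ 0.139  0.499 -0.017] F [-2.5  1.2  6.1] q7 60.4 e7 -0.799 g 40.0 0.0272
```

Still slack: the joint 7 effort stays at −0.80, against −0.97 when tight.

Call:
servo_tool(
  plan=[
    {"xyz":[0,0,0],"twist":[0,0,5],"jaw":1},
    {"xyz":[0,0,0],"twist":[0,0,10],"jaw":1},
    {"xyz":[0,0,0],"twist":[0,0,10],"jaw":1},
  ],
)

```text
time_s: 10.82
tool_pos: [0.4587, -0.1787, 0.2214]
tool_rot: [-180.0, 0.0, 119.9]
force: [-1.8, 0.8, 7.3]
grip_width: 0.0272
grasp_force: 40.0
```

```bash
python3 t.py
```

```text
10.82 yaw [-1.7998e+02  3.0000e-02  1.1994e+02] p [ 0.4587 -0.1787  0.2214] T [0.104 0.59  0.089] F [-1.8  0.8  7.3] q7 50.6 e7 -0.8 g 40.0 0.0272
```

Call:
servo_tool(
  plan=[
    {"xyz":[0,0,0],"twist":[0,0,5],"jaw":1},
    {"xyz":[0,0,0],"twist":[0,0,10],"jaw":1},
    {"xyz":[0,0,0],"twist":[0,0,10],"jaw":1},
  ],
)

```text
time_s: 11.07
tool_pos: [0.4585, -0.1788, 0.2214]
tool_rot: [-180.0, 0.0, 109.9]
force: [-1.4, -0.2, 6.4]
grip_width: 0.027
grasp_force: 40.0
```

```bash
python3 t.py
```

```text
11.07 yaw [-1.7997e+02  2.0000e-02  1.0994e+02] p [ 0.4585 -0.1788  0.2214] T [ 0.064  0.673 -0.013] F [-1.4 -0.2  6.4] q7 40.8 e7 -0.8 g 40.0 0.027
```

Call:
servo_tool(
  plan=[
    {"xyz":[0,0,0],"twist":[0,0,5],"jaw":1},
    {"xyz":[0,0,0],"twist":[0,0,10],"jaw":1},
    {"xyz":[0,0,0],"twist":[0,0,10],"jaw":1},
  ],
)

```text
time_s: 11.32
tool_pos: [0.4585, -0.1788, 0.2214]
tool_rot: [-180.0, 0.0, 99.9]
force: [-3.6, 1.6, 8.2]
grip_width: 0.0272
grasp_force: 40.0
```

```bash
python3 t.py
```

```text
11.32 yaw [-1.7996e+02  2.0000e-02  9.9930e+01] p [ 0.4585 -0.1788  0.2214] T [0.092 0.793 0.041] F [-3.6  1.6  8.2] q7 31.0 e7 -0.8 g 40.0 0.0272
```

Call:
servo_tool(
  plan=[
    {"xyz":[0,0,0],"twist":[0,0,5],"jaw":1},
    {"xyz":[0,0,0],"twist":[0,0,10],"jaw":1},
    {"xyz":[0,0,0],"twist":[0,0,10],"jaw":1},
  ],
)

```text
time_s: 11.57
tool_pos: [0.4584, -0.1787, 0.2214]
tool_rot: [-179.9, 0.0, 90.0]
force: [-2.7, 1.3, 7.5]
grip_width: 0.0272
grasp_force: 40.0
```

```bash
python3 t.py
```

```text
11.57 yaw [-1.7994e+02  3.0000e-02  8.9970e+01] p [ 0.4584 -0.1787  0.2214] T [0.132 0.899 0.208] F [-2.7  1.3  7.5] q7 21.2 e7 -1.011 g 40.0 0.0272
```

Wire 2 came tight between yaw 100 and 90, so the pointer starts at about yaw 92. I'll turn 88° more in one go, then let go.

Call:
servo_tool(
  plan=[
    {"xyz":[0,0,0],"twist":[0,0,7],"jaw":1},
    {"xyz":[0,0,0],"twist":[0,0,14],"jaw":1},
    {"xyz":[0,0,0],"twist":[0,0,21],"jaw":1},
    {"xyz":[0,0,0],"twist":[0,0,28],"jaw":1},
    {"xyz":[0,0,0],"twist":[0,0,35],"jaw":1},
    {"xyz":[0,0,0],"twist":[0,0,42],"jaw":1},
    {"xyz":[0,0,0],"twist":[0,0,49],"jaw":1},
    {"xyz":[0,0,0],"twist":[0,0,49],"jaw":1},
  ],
)

```text
time_s: 12.23
tool_pos: [0.4582, -0.1784, 0.2214]
tool_rot: [-179.9, 0.1, 40.9]
force: [-5.9, 1.4, 10.1]
grip_width: 0.027
grasp_force: 40.0
```

```bash
python3 t.py
```

```text
12.23 yaw [-1.799e+02  7.000e-02  4.089e+01] p [ 0.4582 -0.1784  0.2214] T [0.479 1.223 0.172] F [-5.9  1.4 10.1] q7 -27.0 e7 -1.336 g 40.0 0.027
```

Call:
servo_tool(
  plan=[
    {"xyz":[0,0,0],"twist":[0,0,7],"jaw":1},
    {"xyz":[0,0,0],"twist":[0,0,14],"jaw":1},
    {"xyz":[0,0,0],"twist":[0,0,21],"jaw":1},
    {"xyz":[0,0,0],"twist":[0,0,28],"jaw":1},
    {"xyz":[0,0,0],"twist":[0,0,35],"jaw":1},
    {"xyz":[0,0,0],"twist":[0,0,39],"jaw":1},
    {"xyz":[0,0,0],"twist":[0,0,39],"jaw":1},
    {"xyz":[0,0,0],"twist":[0,0,39],"jaw":1},
  ],
)

```text
time_s: 12.9
tool_pos: [0.4583, -0.178, 0.2214]
tool_rot: [-179.9, 0.1, 2.2]
force: [-4.8, 2.2, 10.5]
grip_width: 0.0273
grasp_force: 40.0
```

```bash
python3 t.py
```

```text
12.9 yaw [-1.7993e+02  1.1000e-01  2.1900e+00] p [ 0.4583 -0.178   0.2214] T [0.782 1.161 0.237] F [-4.8  2.2 10.5] q7 -65.0 e7 -0.285 g 40.0 0.0273
```

Call:
servo_tool(
  plan=[
    {"xyz":[0,0,0],"twist":[0,0,0],"jaw":0.4},
    {"xyz":[0,0,0],"twist":[0,0,0],"jaw":0.4},
    {"xyz":[0,0,0],"twist":[0,0,0],"jaw":0.4},
    {"xyz":[0,0,0],"twist":[0,0,0],"jaw":0.4},
    {"xyz":[0,0,-3],"twist":[0,0,0],"jaw":0.4},
    {"xyz":[0,0,-7],"twist":[0,0,0],"jaw":0.4},
    {"xyz":[0,0,-11],"twist":[0,0,0],"jaw":0.4},
    {"xyz":[0,0,-12],"twist":[0,0,0],"jaw":0.4},
    {"xyz":[0,0,-12],"twist":[0,0,0],"jaw":0.4},
  ],
)

```text
time_s: 13.65
tool_pos: [0.46, -0.179, 0.3445]
tool_rot: [179.9, -0.4, 2.0]
force: [0.0, 0.5, 0.1]
grip_width: 0.0523
grasp_force: 0.0
```

Call:
servo_tool(
  plan=[
    {"xyz":[0.5,-2,0],"twist":[0,0,-7],"jaw":0.4},
    {"xyz":[1,-4,0],"twist":[0,0,-14],"jaw":0.4},
    {"xyz":[1.5,-6,0],"twist":[0,0,-21],"jaw":0.4},
    {"xyz":[2,-8,0],"twist":[0,0,-28],"jaw":0.4},
    {"xyz":[2.5,-10,0],"twist":[0,0,-35],"jaw":0.4},
    {"xyz":[3,-12,0],"twist":[0,0,-42],"jaw":0.4},
    {"xyz":[3.5,-14,0],"twist":[0,0,-49],"jaw":0.4},
    {"xyz":[4.2,-16,0],"twist":[0,0,-56],"jaw":0.4},
    {"xyz":[4.7,-17.5,0],"twist":[0,0,-63],"jaw":0.4},
    {"xyz":[4.7,-17.5,0],"twist":[0,0,-70],"jaw":0.4},
  ],
)

```text
time_s: 14.48
tool_pos: [0.4997, 0.0022, 0.3387]
tool_rot: [-179.8, -0.0, 72.7]
force: [-0.3, 0.0, -0.2]
grip_width: 0.052
grasp_force: 0.0
```

Call:
servo_tool(
  plan=[
    {"xyz":[0,0,0],"twist":[0,0,-7],"jaw":0.4},
    {"xyz":[0,0,0],"twist":[0,0,-14],"jaw":0.4},
    {"xyz":[0,0,0],"twist":[0,0,-21],"jaw":0.4},
    {"xyz":[0,0,0],"twist":[0,0,-28],"jaw":0.4},
    {"xyz":[0,0,0],"twist":[0,0,-35],"jaw":0.4},
    {"xyz":[0,0,0],"twist":[0,0,-42],"jaw":0.4},
    {"xyz":[0,0,0],"twist":[0,0,-49],"jaw":0.4},
    {"xyz":[0,0,0],"twist":[0,0,-54],"jaw":0.4},
    {"xyz":[0,0,0],"twist":[0,0,-54],"jaw":0.4},
  ],
)

```text
time_s: 15.23
tool_pos: [0.499, -0.0018, 0.3388]
tool_rot: [-179.8, -0.1, 126.1]
force: [-0.1, -0.5, 0.0]
grip_width: 0.0521
grasp_force: 0.0
```

Call:
servo_tool(
  plan=[
    {"xyz":[0,0,0],"twist":[0,0,-7],"jaw":0.4},
    {"xyz":[0,0,0],"twist":[0,0,-14],"jaw":0.4},
    {"xyz":[0,0,0],"twist":[0,0,-21],"jaw":0.4},
    {"xyz":[0,0,0],"twist":[0,0,-28],"jaw":0.4},
    {"xyz":[0,0,0],"twist":[0,0,-35],"jaw":0.4},
    {"xyz":[0,0,0],"twist":[0,0,-42],"jaw":0.4},
    {"xyz":[0,0,0],"twist":[0,0,-49],"jaw":0.4},
    {"xyz":[0,0,0],"twist":[0,0,-54],"jaw":0.4},
    {"xyz":[0,0,0],"twist":[0,0,-54],"jaw":0.4},
    {"xyz":[0,0,0],"twist":[0,0,-54],"jaw":0.4},
  ],
)

```text
time_s: 16.07
tool_pos: [0.4993, -0.0018, 0.3398]
tool_rot: [-180.0, -0.1, 179.8]
force: [0.3, 0.0, 0.3]
grip_width: 0.0522
grasp_force: 0.0
```

```bash
python3 t.py; python3 -c "
from h import *
c=snap('wrist','wrist6.png'); o=env.get_obs(); print(o['qpos'].round(1)); print(proj(c,[[.4991,-.0024,.06],[.4590,-.179,.06],[.53,-.1027,.024]]))"
```

```text
16.07 yaw [-1.7999e+02 -9.0000e-02  1.7976e+02] p [ 0.4993 -0.0018  0.3398] T [ 0.116 -0.023 -0.014] F [0.3 0.  0.3] q7 87.5 e7 0.155 g 0.0 0.0522
[-15.4   2.4  12.9 109.5  -0.6  68.3  87.5]
[[316.70914538 209.1731796 ]
 [ 79.46851558 158.50012885]
 [203.79620485 231.07980661]]
```

View pics/wrist6.png

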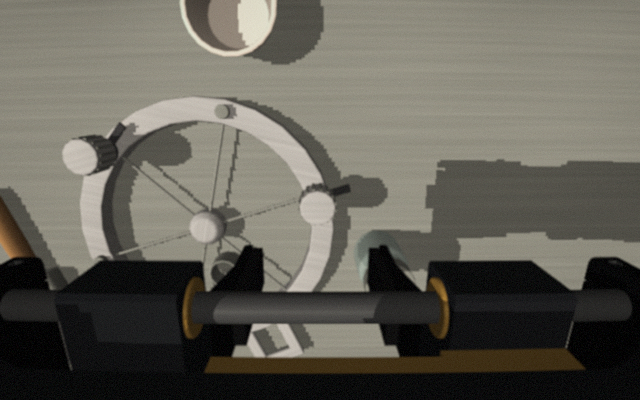

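Nut 3's top is at (317,207), centred, with its pointer straight out to (345,188). Nut 2's pointer now lies along the rim with its end at (124,126). The shaker is at about (385,255), clear of the fingers. I'll check nut 2's swing, then descend.

```bash
python3 - <<'E'
from h import *
c=np.load('pics/wrist6.png.npz'); s=np.array([.4588,-.1792]); b=np.radians(-12.5-120)
for w in (75,90,105): a=b-np.radians(w); print(w,proj(c,[s[0]+.028*np.cos(a),s[1]+.028*np.sin(a),.027]).round(1))
print(ray(c,(317,207),.06), ray(c,(82,156),.06),ray(c,(124,126),.027))
E
```

```text
75 [[114.6 121.3]]
90 [[122.5 126.5]]
105 [[129.1 133.4]]
[[ 0.49737328 -0.00217331  0.06      ]] [[ 0.45715923 -0.17669591  0.06      ]] [[ 0.43778668 -0.15900146  0.027     ]]
```

Call:
servo_tool(
  plan=[
    {"xyz":[0.05,0,4],"twist":[0,0,0],"jaw":0.4},
    {"xyz":[0.05,0,8],"twist":[0,0,0],"jaw":0.4},
    {"xyz":[0.05,0,10],"twist":[0,0,0],"jaw":0.4},
    {"xyz":[0.05,0,11.2],"twist":[0,0,0],"jaw":0.4},
    {"xyz":[0.05,0,12],"twist":[0,0,0],"jaw":0.4},
    {"xyz":[0.05,0,12],"twist":[0,0,0],"jaw":0.4},
    {"xyz":[0.05,0,12],"twist":[0,0,0],"jaw":0.4},
  ],
)

```text
time_s: 16.7
tool_pos: [0.4993, -0.0018, 0.221]
tool_rot: [-180.0, 0.0, 179.9]
force: [-0.1, 0.5, 0.0]
grip_width: 0.052
grasp_force: 0.0
```

Call:
servo_tool(
  plan=[
    {"xyz":[0,0,0],"twist":[0,0,0],"jaw":1},
    {"xyz":[0,0,0],"twist":[0,0,0],"jaw":1},
    {"xyz":[0,0,0],"twist":[0,0,0],"jaw":1},
    {"xyz":[0,0,0],"twist":[0,0,0],"jaw":1},
    {"xyz":[0,0,0],"twist":[0,0,0],"jaw":1},
    {"xyz":[0,0,0],"twist":[0,0,0],"jaw":1},
  ],
  newtons=40,
)

```text
time_s: 17.2
tool_pos: [0.4994, -0.0011, 0.2214]
tool_rot: [179.9, 0.1, -180.0]
force: [-0.7, 1.4, 4.0]
grip_width: 0.0273
grasp_force: 40.0
```

```bash
python3 t.py
```

```text
17.2 yaw [ 1.7994e+02  7.0000e-02 -1.7998e+02] p [ 0.4994 -0.0011  0.2214] T [ 0.597  0.065 -0.045] F [-0.7  1.4  4. ] q7 89.6 e7 0.001 g 40.0 0.0273
```

Nut 2 is at about 91°. Nut 3 is gripped and centred, so I'll turn and feel for its wire.

Call:
servo_tool(
  plan=[
    {"xyz":[0,0.05,0],"twist":[0,0,5],"jaw":1},
    {"xyz":[0,0.05,0],"twist":[0,0,10],"jaw":1},
    {"xyz":[0,0.05,0],"twist":[0,0,10],"jaw":1},
  ],
)

```text
time_s: 17.45
tool_pos: [0.4994, -0.001, 0.2214]
tool_rot: [180.0, 0.1, 169.9]
force: [-0.7, 0.6, 4.5]
grip_width: 0.0269
grasp_force: 40.0
```

```bash
python3 t.py
```

```text
17.45 yaw [1.7997e+02 6.0000e-02 1.6989e+02] p [ 0.4994 -0.001   0.2214] T [0.301 0.152 0.013] F [-0.7  0.6  4.5] q7 79.6 e7 -0.868 g 40.0 0.0269
```

Call:
servo_tool(
  plan=[
    {"xyz":[0,0,0],"twist":[0,0,5],"jaw":1},
    {"xyz":[0,0,0],"twist":[0,0,10],"jaw":1},
    {"xyz":[0,0,0],"twist":[0,0,10],"jaw":1},
  ],
)

```text
time_s: 17.7
tool_pos: [0.4993, -0.0011, 0.2214]
tool_rot: [180.0, 0.0, 160.0]
force: [-0.2, 0.7, 5.8]
grip_width: 0.0271
grasp_force: 40.0
```

```bash
python3 t.py
```

```text
17.7 yaw [1.7997e+02 5.0000e-02 1.5997e+02] p [ 0.4993 -0.0011  0.2214] T [0.211 0.199 0.024] F [-0.2  0.7  5.8] q7 69.9 e7 -0.872 g 40.0 0.0271
```

Call:
servo_tool(
  plan=[
    {"xyz":[0,0,0],"twist":[0,0,5],"jaw":1},
    {"xyz":[0,0,0],"twist":[0,0,10],"jaw":1},
    {"xyz":[0,0,0],"twist":[0,0,10],"jaw":1},
  ],
)

```text
time_s: 17.95
tool_pos: [0.4993, -0.0012, 0.2214]
tool_rot: [180.0, 0.0, 150.0]
force: [-0.1, 0.9, 5.3]
grip_width: 0.0274
grasp_force: 40.0
```

```bash
python3 t.py
```

```text
17.95 yaw [1.7999e+02 4.0000e-02 1.5000e+02] p [ 0.4993 -0.0012  0.2214] T [0.161 0.294 0.252] F [-0.1  0.9  5.3] q7 60.1 e7 -1.006 g 40.0 0.0274
```

Call:
servo_tool(
  plan=[
    {"xyz":[0,0,0],"twist":[0,0,5],"jaw":1},
    {"xyz":[0,0,0],"twist":[0,0,10],"jaw":1},
    {"xyz":[0,0,0],"twist":[0,0,10],"jaw":1},
  ],
)

```text
time_s: 18.2
tool_pos: [0.4992, -0.0012, 0.2214]
tool_rot: [180.0, 0.0, 140.0]
force: [-1.2, 0.4, 6.0]
grip_width: 0.0272
grasp_force: 40.0
```

```bash
python3 t.py
```

```text
18.2 yaw [1.7999e+02 3.0000e-02 1.4000e+02] p [ 0.4992 -0.0012  0.2214] T [0.148 0.356 0.259] F [-1.2  0.4  6. ] q7 50.3 e7 -1.006 g 40.0 0.0272
```

Call:
servo_tool(
  plan=[
    {"xyz":[0,0,0],"twist":[0,0,5],"jaw":1},
    {"xyz":[0,0,0],"twist":[0,0,10],"jaw":1},
    {"xyz":[0,0,0],"twist":[0,0,10],"jaw":1},
  ],
)

```text
time_s: 18.45
tool_pos: [0.4992, -0.0013, 0.2214]
tool_rot: [180.0, 0.0, 130.0]
force: [-1.0, -0.0, 6.3]
grip_width: 0.0268
grasp_force: 40.0
```

```bash
python3 t.py
```

```text
18.45 yaw [1.8e+02 2.0e-02 1.3e+02] p [ 0.4992 -0.0013  0.2214] T [0.055 0.428 0.275] F [-1.  -0.   6.3] q7 40.5 e7 -1.006 g 40.0 0.0268
```

Call:
servo_tool(
  plan=[
    {"xyz":[0,0,0],"twist":[0,0,5],"jaw":1},
    {"xyz":[0,0,0],"twist":[0,0,10],"jaw":1},
    {"xyz":[0,0,0],"twist":[0,0,10],"jaw":1},
  ],
)

```text
time_s: 18.7
tool_pos: [0.4991, -0.0013, 0.2214]
tool_rot: [-180.0, 0.0, 120.0]
force: [-1.7, -0.2, 5.6]
grip_width: 0.027
grasp_force: 40.0
```

```bash
python3 t.py
```

```text
18.7 yaw [-1.7999e+02  1.0000e-02  1.2000e+02] p [ 0.4991 -0.0013  0.2214] T [0.057 0.554 0.223] F [-1.7 -0.2  5.6] q7 30.7 e7 -1.006 g 40.0 0.027
```

Wire 3 came tight at about yaw 156, so the end yaw is about 65.5, another 54–55° in one go. Then I'll let go and rise.

Call:
servo_tool(
  plan=[
    {"xyz":[0,0,0],"twist":[0,0,7],"jaw":1},
    {"xyz":[0,0,0],"twist":[0,0,14],"jaw":1},
    {"xyz":[0,0,0],"twist":[0,0,21],"jaw":1},
    {"xyz":[0,0,0],"twist":[0,0,28],"jaw":1},
    {"xyz":[0,0,0],"twist":[0,0,35],"jaw":1},
    {"xyz":[0,0,0],"twist":[0,0,42],"jaw":1},
    {"xyz":[0,0,0],"twist":[0,0,49],"jaw":1},
    {"xyz":[0,0,0],"twist":[0,0,54.5],"jaw":1},
    {"xyz":[0,0,0],"twist":[0,0,54.5],"jaw":1},
    {"xyz":[0,0,0],"twist":[0,0,54.5],"jaw":1},
  ],
)

```text
time_s: 19.53
tool_pos: [0.4988, -0.0011, 0.2214]
tool_rot: [-179.9, 0.0, 65.7]
force: [-2.9, 0.5, 8.2]
grip_width: 0.0271
grasp_force: 40.0
```

```bash
python3 t.py
```

```text
19.53 yaw [-1.7993e+02  2.0000e-02  6.5690e+01] p [ 0.4988 -0.0011  0.2214] T [0.17  0.911 0.205] F [-2.9  0.5  8.2] q7 -22.4 e7 -0.309 g 40.0 0.0271
```

Call:
servo_tool(
  plan=[
    {"xyz":[0,0,0],"twist":[0,0,0],"jaw":0.4},
    {"xyz":[0,0,0],"twist":[0,0,0],"jaw":0.4},
    {"xyz":[0,0,0],"twist":[0,0,0],"jaw":0.4},
    {"xyz":[0,0,0],"twist":[0,0,0],"jaw":0.4},
    {"xyz":[0,0,-3],"twist":[0,0,0],"jaw":0.4},
    {"xyz":[0,0,-7],"twist":[0,0,0],"jaw":0.4},
    {"xyz":[0,0,-11],"twist":[0,0,0],"jaw":0.4},
    {"xyz":[0,0,-14],"twist":[0,0,0],"jaw":0.4},
    {"xyz":[0,0,-14],"twist":[0,0,0],"jaw":0.4},
  ],
)

```text
time_s: 20.28
tool_pos: [0.5011, -0.0017, 0.3674]
tool_rot: [179.4, -0.4, 65.5]
force: [1.8, 0.1, -0.3]
grip_width: 0.0523
grasp_force: 0.0
```

Call:
servo_tool(
  plan=[
    {"xyz":[-4,0,-1],"twist":[0,0,0],"jaw":0.4},
    {"xyz":[-8,0,-2],"twist":[0,0,0],"jaw":0.4},
    {"xyz":[-12,0,-3],"twist":[0,0,0],"jaw":0.4},
    {"xyz":[-16,0,-4],"twist":[0,0,0],"jaw":0.4},
    {"xyz":[-16,2,-4],"twist":[0,0,0],"jaw":0.4},
    {"xyz":[-16,2,-4],"twist":[0,0,0],"jaw":0.4},
    {"xyz":[-16,2,-4],"twist":[0,0,0],"jaw":0.4},
  ],
)

```text
time_s: 20.87
tool_pos: [0.4508, -0.1557, 0.4003]
tool_rot: [-180.0, 0.0, 65.4]
force: [-0.1, 1.0, 0.5]
grip_width: 0.0521
grasp_force: 0.0
```

```bash
python3 t.py; python3 - <<'E'
from h import *
c=snap('wrist','wrist7.png')
for i,s in enumerate([(.632,-.1255),(.4588,-.1792),(.499,-.002)]):
    b=np.radians(-12.5-120*i-90); print(i+1,proj(c,[[*s,.06],[s[0]+.028*np.cos(b),s[1]+.028*np.sin(b),.027]]).round(0).tolist())
E
```

```text
20.87 yaw [-1.7997e+02  1.0000e-02  6.5430e+01] p [ 0.4508 -0.1557  0.4003] T [ 0.062  0.058 -0.019] F [-0.1  1.   0.5] q7 -10.8 e7 0.058 g 0.0 0.0521
1 [[493.0, 71.0], [479.0, 104.0]]
2 [[333.0, 207.0], [305.0, 189.0]]
3 [[290.0, -5.0], [316.0, -18.0]]
```

View pics/wrist7.png

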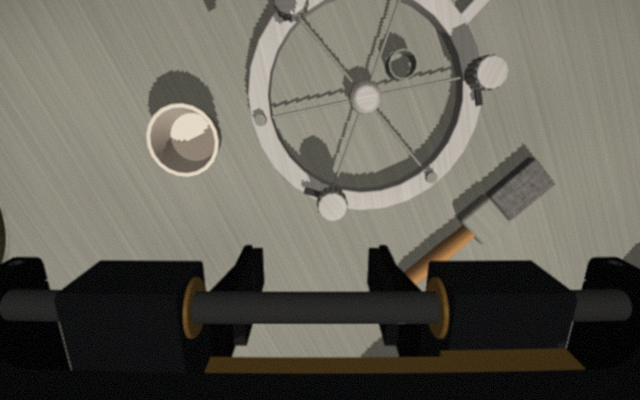

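In this view the pointers of nuts 1 and 2 lie along the rim, with ends at (479,103) and (306,190) as predicted, and the divider has stayed in place. Nut 3 sits at the top edge, its pointer out of view. Its torque record gives a swing of 84–92°, inside the tolerance, and the arm is clear.

```bash
python3 -c "
from cell import env
print(env.sign_off())"
```

```text
the job is handed in; nothing more can be done
None
```

I wound all three nuts a quarter turn past tight, in order, and let them go. The camera confirmed nuts 1 and 2 at about 93° and 91°, but nut 3's 84–93° is from its torque readings only. The job is handed in; no verdict was returned.

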